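Tip relays into the inspection stage and slide it to its detent

TASK

Tip the four blue relays out of the black sorting tray into the pan of the inspection stage, pouring from low over the pan and not touching the relays with the fingers, and set the empty tray back down on the bench, right way up. Then take the stage by its orange grip and slide it under the camera until its ball detent drops into the notch; do not run on past the notch. Finish while still gripping it there, at rest for the picture, and leave the circuit board, the meter and the screwdriver where they lie.

Things in the scene. Friction and masses are not known exactly. Their poses are not given: they have to be found in the camera images.
- stage: The fixed inspection station: grey base plate 12 mm thick on the bench with two guide rods along its y axis, and a camera on a column. Origin on the bench under the middle of the pan when the slide reads 0; the base reaches from y = -200 to +300 mm and x = -85 to +85 mm in this frame, z is up. The carriage slides towards +y.
- carriage (a joint): Travel of the carriage (aluminium plate with pan and grip) towards +y of stage, in m: range 0 to 0.186, starts between 0 and 0.03. It slides against about 1.2 N of friction, no spring. Its ball detent has one notch, at 0.160, where the pan is under the camera: the ball is drawn in over the last 4 mm, and to push on out of it takes about 11 N. The end stop is 26 mm further.
- notch (a point): Where pan lies when the ball is in the notch: on the camera's axis, at y = 160 mm of stage, 49 mm above the bench; axes as stage. Straight above it the camera's ring light (72 mm across, underside 242 mm above the bench); the camera's column (24 mm thick, 430 mm high) stands 120 mm further towards +y.
- pan (a point): Centre of the floor of the stage's pan, which rides on the carriage: an open black square pan with a white floor, 118 x 118 mm inside, walls 3 mm thick; floor 49 mm and rim 78 mm above the bench. Axes as stage.
- stage_grip (a point): Point to grasp the carriage's orange upright grip at: a square post 22 x 22 mm that stands on a black foot (44 x 36 mm, its top 50 mm above the bench) with its top 98 mm above the bench; this point is on its middle line 80 mm above the bench, 155 mm from the pan's centre towards -y of stage. The carriage plate (top 46 mm above the bench) reaches 20 mm further. Axes as stage.
- tray: The loose sorting tray (about 130 g): black with a pale floor, 102 mm long (x), 68 mm wide (y), floor 3 mm thick, walls 18 mm high and 3 mm thick on three sides, open at its -x end (the pouring edge), an upright yellow grip plate at its +x end. Origin: underside, under the middle of the floor; x points from pouring edge to grip. Relays start sliding on it at a slope of about 18 to 26 degrees.
- tray_grip (a point): Point to grasp the tray's yellow grip plate at: the plate is 12 mm thick (tray x), 38 mm wide (tray y), its top 70 mm above the tray's underside; this point is on its middle line, 57 mm from the tray's middle towards +x and 50 mm above the underside. Axes as the tray's.
- tray_spout (a point): Middle of the tray's open pouring edge, on the floor's top face: 51 mm from the tray's middle towards -x, 3 mm above its underside. Axes as the tray's.
- relay0: One of four alike power relays: a blue plastic cuboid 22 x 15.5 x 15.5 mm (pins at one end included), 12 g, lying in the sorting tray at the start. Origin at its centre.
- relay1: One of four alike power relays: a blue plastic cuboid 22 x 15.5 x 15.5 mm (pins at one end included), 12 g, lying in the sorting tray at the start. Origin at its centre.
- relay2: One of four alike power relays: a blue plastic cuboid 22 x 15.5 x 15.5 mm (pins at one end included), 12 g, lying in the sorting tray at the start. Origin at its centre.
- relay3: One of four alike power relays: a blue plastic cuboid 22 x 15.5 x 15.5 mm (pins at one end included), 12 g, lying in the sorting tray at the start. Origin at its centre.
- board: Bystander: a green circuit board 100 x 80 mm, about 10 mm high, on the bench. Origin at its underside.
- meter: Bystander: a yellow hand-held meter 150 x 76 x 40 mm lying on the bench. Origin at its underside; its long side along its x.
- driver: Bystander: a screwdriver 180 mm long with a red handle, lying on the bench along its x axis.
Mind the look-alikes: they are no part of the job. Of the things like the tray, leave any that is pink or purple; of the rest the larger one is meant.

How it is judged:
On the way, in this order (a step that is already met when the one before it is completed fails the run):
1. all four relays lie in the pan while the carriage is still at its loading end (slide below 0.08) (x of relay0 in the frame of pan between -0.058 and 0.058 m and y of relay0 in the frame of pan between -0.058 and 0.058 m and z of relay0 in the frame of pan between 0 and 0.045 m and x of relay1 in the frame of pan between -0.058 and 0.058 m and y of relay1 in the frame of pan between -0.058 and 0.058 m and z of relay1 in the frame of pan between 0 and 0.045 m and x of relay2 in the frame of pan between -0.058 and 0.058 m and y of relay2 in the frame of pan between -0.058 and 0.058 m and z of relay2 in the frame of pan between 0 and 0.045 m and x of relay3 in the frame of pan between -0.058 and 0.058 m and y of relay3 in the frame of pan between -0.058 and 0.058 m and z of relay3 in the frame of pan between 0 and 0.045 m and value of joint carriage below 0.08 m), for 0.2 s.
2. the tray stands on the bench, right way up and let go (height (world z) of tray_spout below 0.01 m and angle between tray_grip's own z axis and vertical below 0.1 rad and height (world z) of tray_grip below 0.058 m and contact force between the fingers and tray below 0.2 N), for 0.2 s.
At the end, for the whole second after the job is handed in: The carriage rests in the notch (slide 0.160 within 2 mm, slower than 5 mm/s) with the fingers still gripping the orange grip (more than 1 N); all four relays lie at rest in the pan; the tray stands on the bench right way up (within 0.1 rad), at rest and let go (all of step 2 and x of relay0 in the frame of pan between -0.058 and 0.058 m and y of relay0 in the frame of pan between -0.058 and 0.058 m and z of relay0 in the frame of pan between 0 and 0.045 m and x of relay1 in the frame of pan between -0.058 and 0.058 m and y of relay1 in the frame of pan between -0.058 and 0.058 m and z of relay1 in the frame of pan between 0 and 0.045 m and x of relay2 in the frame of pan between -0.058 and 0.058 m and y of relay2 in the frame of pan between -0.058 and 0.058 m and z of relay2 in the frame of pan between 0 and 0.045 m and x of relay3 in the frame of pan between -0.058 and 0.058 m and y of relay3 in the frame of pan between -0.058 and 0.058 m and z of relay3 in the frame of pan between 0 and 0.045 m and linear speed of tray below 0.02 m/s and value of joint carriage between 0.158 and 0.162 m and velocity of joint carriage between -0.005 and 0.005 m/s and contact force between the fingers and orange_grip above 1 N and linear speed of each of relay0, relay1, relay2, relay3 below 0.03 m/s); the arm keeps its last pose, push and grip.
It fails at once if the carriage ran more than 8 mm past the notch (value of joint carriage above 0.168 m).
It fails at once if the fingers touched a relay (contact force between the fingers and relay0 above 0.5 N or contact force between the fingers and relay1 above 0.5 N or contact force between the fingers and relay2 above 0.5 N or contact force between the fingers and relay3 above 0.5 N).
It fails at once if a relay was dropped from too high (faster than 1.6 m/s) (linear speed of any of relay0, relay1, relay2, relay3 above 1.6 m/s).
It fails at once if a bystander was moved more than 15 mm (distance of any of board, meter, driver from where it was at the start of the episode above 0.015 m).
It also fails if it takes over 72 s, if anything falls off the work surface, if the arm or the gripper's body presses on something with over 40 N, if the wrist force passes 120 N, or if a joint passes its speed limit or range.

ROBOT

A 6-joint arm with a two-finger parallel gripper is mounted at the origin on the work surface. World frame = base frame: x ahead of the robot, y to its left, z up, the work surface at z = 0. Lengths are in m, angles in rad, forces in N, time in s.
With the tool pointing down it reaches from about 0.375 to 0.9 m from the base axis. Payload 3.1 kg.
Tool frame: the origin (TCP) lies at the very end of the fingers, on their centre line; the grasp point (between the pads) lies 19 mm behind it (r.hold_point_z is the distance from the TCP to the grasp point, in m); z points along the fingers, y is the direction in which the jaws open and shut (so a half turn about z gives the same grasp; the last joint's range is limited). The gripper opens to 85 mm and grips with 20 to 120 N. Pads are 22 mm wide; open, the fingers measure 114 mm over their backs; the gripper's body (76 mm by 85 mm) begins 54 mm behind the grasp point. The pads swing forward as they close: fully open they stand 13 mm farther back than shut.
Start: joints at [1.044, 0.527, 1.433, -0, 1.181, -0.178], TCP at [0.214, 0.587, 0.207] pointing down, gripper open.
Joint ranges: [-3.08, 3.08], [-0.75, 2.2], [0.22, 2.44], [-1.43, 4.57], [0, 2.65], [-2.85, 2.85]. Speed limits (rad/s): [2.79, 2.79, 3.14, 3.14, 3.14, 3.14].

INTERFACE

Orientations are given as a unit quaternion [w, x, y, z].
In Python, from plant import r, imaging gives the robot as it stands. The module is installed in compiled form; this text tells all that it offers.
- The arm moves only by the tool move_arm, never from a script. Its argument "moves" is a list of rows, each a list of 7 numbers: the turn, a rotation vector about the tool's x, y, z in rad, then the shift along the tool's x, y, z in mm, then the finger opening in mm, from 0 to 85.4. A call has 1 to 5 rows; each row shifts and turns the commanded pose from where the row before left it, along the tool's axes as they then stand; what a row does not reach is not made up. A row lasts 1/8 s, in which the tool goes at most 62.5 mm and 10.7 degrees, less where a joint would pass 70% of its speed; a pose out of reach is approached as far as the arm can. A call is refused whole if a number of a shift passes 62.5 or a number of a turn 0.188, either way. A call with a gripper value outside its range is refused whole. The fingers move at their own pace and stop on an object; "force" is the grip in N (left out, the last holds). Time passes only in rows, so rows that do not move let the fingers close. It gives the time, the measured TCP pose, the force and the opening at its end, in the units of the state.
- r.get_state(): the state, without advancing time (a new reading comes with each control period).
- imaging.snapshot(name): name is "scene" or "top" or "wrist"; returns a dict with "img" (480x640x3 uint8, red, green, blue), "z_map" (480x640 float32, m along the optical axis (not along the pixel's ray), 0 where there is no reading), "fx", "fy", "cx", "cy" (pixels), "R" (3x3) and "t" (3): a world point X has camera coordinates R X + t. Camera axes: x right, y down, z forward; pixel columns grow to the right and rows downward; lengths in m; the calibration is good to about 2 mm. A picture is of the moment at which its call begins.
- r.finish_job(): hands the job in, once; it reports no verdict.
Trained networks look in a picture, given as the dict that the camera call returned (one of the last four; its "shot" number tells which), for a name from the list of things; names that differ only in an ending like _2 or _b are one class to them, and where a whole thing is asked for, a point or a joint stands for the part that bears it (a point fixed in the world has none). Each returns a list of dicts, best first, with "conf" (0 to 1); they miss things now and then, are a little off and sometimes report something else, mostly with a low value. They report only what shows in the picture. A call takes as long as a camera call. They do not tell look-alikes from the thing itself.
- imaging.cut_out(picture, target): "mask" (480x640 bool, what is visible of it) and "at" ([column, row] in pixels, amid what is visible of it).
The state is a dict: "t": time; "joints": joint angles; "joint_velocities": joint speeds; "effort": joint torques, N m; "eef_pos": TCP position; "eef_rot": TCP orientation; "force": force on the tool from outside, world axes, zero at the start; "ft_torque": the same for the moment, N m; "finger_gap": finger opening in m.
Only numpy, scipy, OpenCV 4.12 (cv2) and the standard library are available. Lean on these libraries where they do the work, as an engineer would, in place of code of your own. Each camera call takes 0.05 s, during which the arm holds its last target.

## Working session

There is one attempt and no reset: what is moved stays moved. The work goes in short steps, Python scripts to look and compute and a tool call to move; the robot and the scene stay as the last step left them, time stands still between calls to the robot, and variables do not carry over. Pictures are saved under pics/ and viewed, and the job is handed in when it is done.

Besides the shell and the picture viewer there is one more tool, called after ">>>" as name(argument=value, ...) on one line, values as JSON. move_arm: Moves the arm, as the interface text tells. Its arguments: {"type":"object","properties":{"moves":{"type":"array","items":{"type":"array","items":{"type":"number"}}},"force":{"type":"number"}},"required":["moves"]}

```bash
mkdir -p pics; cat > h.py <<'E'
import numpy as np, cv2
from plant import r, imaging
def save(n,img): cv2.imwrite('pics/'+n+'.png', cv2.cvtColor(np.ascontiguousarray(img),cv2.COLOR_RGB2BGR))
def cloud(s):
    z=s['z_map']; v,u=np.mgrid[0:480,0:640]
    P=np.stack([(u-s['cx'])/s['fx']*z,(v-s['cy'])/s['fy']*z,z],-1)
    W=(P-s['t'])@s['R']; W[z<=0]=np.nan
    return W
E
python3 - <<'E'
from h import *
for n in ['scene','top']:
    s=imaging.snapshot(n); save(n+'0',s['img']); np.savez(n+'0.npz',**{k:s[k] for k in ['img','z_map','fx','fy','cx','cy','R','t']})
    print(n,s['R'].round(3).tolist(),s['t'].round(3),s['fx'])
    for k in ['tray','carriage','stage','board','meter','driver','relay0']:
        for d in imaging.cut_out(s,k): 
            W=cloud(s)[d['mask']]; print(k,round(d['conf'],2),np.round(d['at']),d['mask'].sum(),np.nanmedian(W,0).round(3))
print(r.get_state(), r.hold_point_z)
E
```

```text
scene [[-0.22, 0.975, -0.017], [0.762, 0.161, -0.627], [-0.609, -0.151, -0.779]] [ 0.111 -0.349  1.676] 589.9142358460167
tray 0.82 [125. 220.] 777 [ 0.481 -0.493  0.005]
tray 0.78 [179. 161.] 1063 [ 0.26  -0.439  0.005]
tray 0.68 [146. 268.] 738 [ 0.61  -0.379  0.005]
tray 0.58 [176. 222.] 860 [ 0.486 -0.355  0.014]
tray 0.58 [184. 218.] 68 [ 0.447 -0.353  0.016]
tray 0.49 [320. 251.] 5586 [0.515 0.007 0.049]
carriage 0.72 [321. 250.] 5590 [0.515 0.007 0.049]
carriage 0.53 [252. 346.] 2643 [ 0.773 -0.077  0.033]
stage 0.81 [395. 255.] 19670 [0.519 0.165 0.046]
stage 0.71 [321. 250.] 5765 [0.514 0.007 0.049]
board 0.73 [321. 250.] 5598 [0.515 0.007 0.049]
board 0.64 [529. 326.] 1553 [0.58  0.476 0.006]
meter 0.71 [250. 347.] 2661 [ 0.774 -0.077  0.033]
driver 0.66 [134. 304.] 502 [ 0.714 -0.356  0.022]
relay0 0.47 [185. 218.] 67 [ 0.448 -0.353  0.017]
top [[0.008, -1.0, 0.019], [-0.995, -0.01, -0.096], [0.096, -0.018, -0.995]] [-0.017  0.549  1.343] 503.97622297894316
tray 0.89 [463. 272.] 789 [ 0.458 -0.368  0.004]
tray 0.88 [481. 340.] 1197 [ 0.274 -0.432  0.003]
tray 0.77 [500. 26
[... 511 characters left out ...]
.445 -0.354  0.017]
{'t': 0.8, 'joints': array([ 1.04352204e+00,  5.27394020e-01,  1.43267452e+00, -1.43466875e-05,
        1.18138715e+00, -1.78478074e-01]), 'joint_velocities': array([-0.00194428, -0.0004549 , -0.00032909,  0.00051032, -0.00304807,
       -0.00177715]), 'effort': array([-1.06062412e-04, -4.42246950e+01, -1.78412890e+01, -3.13060782e-04,
        5.79872340e-04,  5.29583460e-06]), 'eef_pos': array([0.21356875, 0.58738053, 0.20658371]), 'eef_rot': array([2.98957533e-05, 1.73512725e-01, 9.84831625e-01, 6.19712942e-05]), 'force': array([-1.28494562, -0.6071986 ,  0.45054999]), 'ft_torque': array([-0.00063723,  0.0470635 ,  0.04732608]), 'finger_gap': 0.08553114933414434} 0.0187
```

View pics/scene0.png

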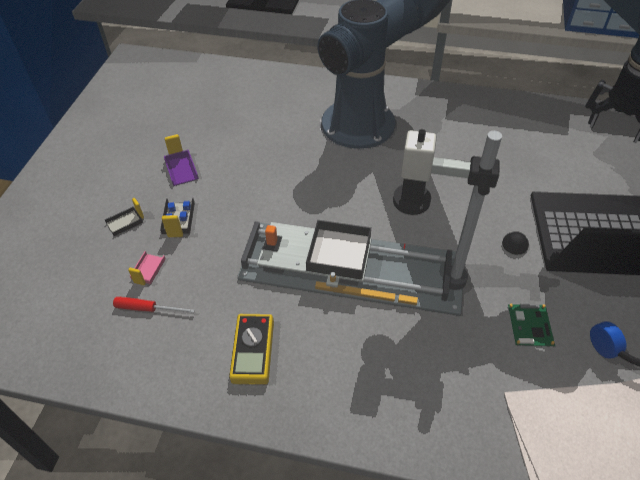

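View pics/top0.png

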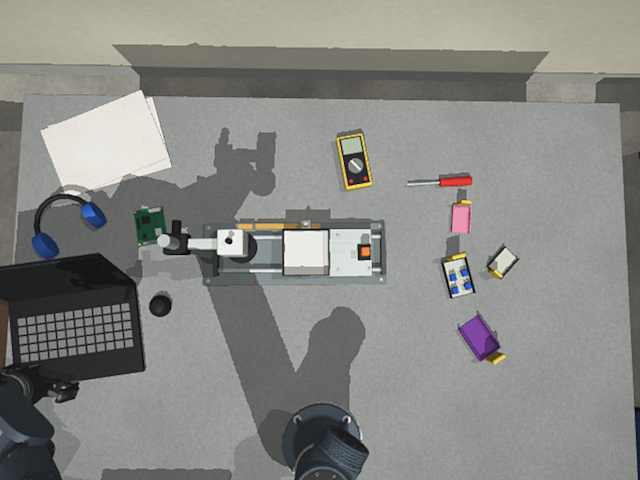

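```bash
python3 - <<'E'
from h import *
s=dict(np.load('top0.npz')); t=s['img'][190:370,410:530]; save('crop_top',cv2.resize(t,None,fx=3.2,fy=3.2,interpolation=2))
s=dict(np.load('scene0.npz')); t=s['img'][130:310,90:230]; save('crop_sc',cv2.resize(t,None,fx=3.2,fy=3.2,interpolation=2))
E
```

```text
(no output)
```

View pics/crop_top.png

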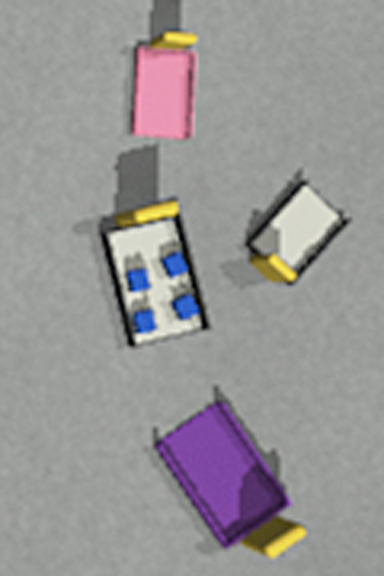

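View pics/crop_sc.png

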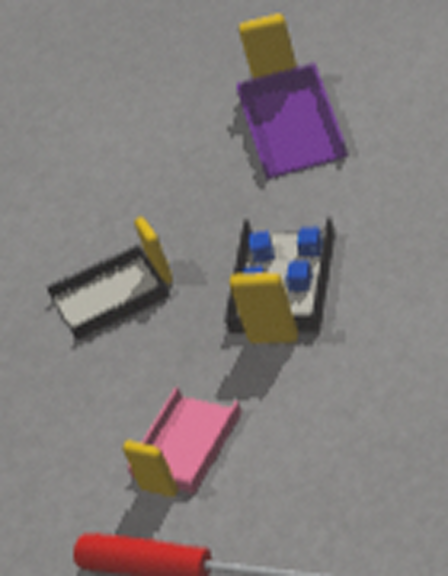

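Black tray with relays at top pixel (458,276) is the target. The look-alikes are pink (460,217), purple (480,338) and the smaller black one (503,262). Next I measure the tray, stage, grip and pan from both views.

```bash
cat > meas.py <<'E'
from h import *
def rect(P):
    P=np.asarray(P[:, :2],np.float32); c,(a,b),ang=cv2.minAreaRect(P*1000); return np.round(c,1),round(a,1),round(b,1),round(ang,2)
def hsv(s): return cv2.cvtColor(np.ascontiguousarray(s['img']),cv2.COLOR_RGB2HSV)
E
python3 - <<'E'
from meas import *
for n in ['top','scene']:
    s=dict(np.load(n+'0.npz')); W=cloud(s); H=hsv(s); x,y,z=W[...,0],W[...,1],W[...,2]
    inb=lambda a,b,c,d:(x>a)&(x<b)&(y>c)&(y<d)
    yel=(H[...,0]>18)&(H[...,0]<35)&(H[...,1]>130)
    m=yel&inb(.4,.58,-.42,-.31)
    print(n,'yplate',m.sum(),rect(W[m]),np.nanpercentile(z[m],[5,50,95]).round(3))
    m2=m&(z>.055); print(' top part',m2.sum(),rect(W[m2]) if m2.sum()>4 else '',np.nanmedian(W[m2],0).round(4))
    org=(H[...,0]<18)&(H[...,1]>150)&(H[...,2]>90); m=org&inb(.4,.65,-.25,.1)
    print(' orange',m.sum(),np.nanmedian(W[m],0).round(4),np.nanpercentile(z[m],[5,95]).round(3)); m2=m&(z>.09)
    if m2.sum()>4: print('  top',m2.sum(),rect(W[m2]),np.nanmedian(W[m2],0).round(4))
    blu=(H[...,0]>100)&(H[...,0]<125)&(H[...,1]>140); m=blu&inb(.38,.55,-.45,-.3)&(z>.013)
    print(' blue',m.sum(),np.nanmedian(z[m]).round(4),rect(W[m]))
    m=inb(.38,.6,-.45,-.31)&(z>.012)&(z<.025)&~blu; print(' traywalls',m.sum(),rect(W[m]))
    m=inb(.4,.65,-.1,.12)&(z>.07)&(z<.085); print(' panrim',m.sum(),rect(W[m]),np.nanmedian(z[m]).round(4))
    m=inb(.4,.65,-.1,.12)&(z>.044)&(z<.054)&(H[...,1]<40)&(H[...,2]>190); print(' panfloor',m.sum(),rect(W[m]),np.nanmedian(z[m]).round(4))
    m=inb(.35,.68,-.3,.45)&(z>.007)&(z<.016); print(' base',m.sum(),rect(W[m]),np.nanmedian(z[m]).round(4))
    m=inb(.2,.38,-.3,.4)&(z<.02); print(' bench',np.nanmedian(z[m]).round(4))
E
```

```text
top yplate 94 (array([ 473.2, -385.7]), 103.4, 40.1, 44.89) [0.007 0.065 0.072]
 top part 56 (array([ 498.9, -355.3]), 10.3, 35.8, 14.47) [ 0.4982 -0.3544  0.068 ]
 orange 81 [ 0.5069 -0.1058  0.0952] [0.056 0.099]
  top 62 (array([ 508.4, -107.1]), 18.6, 18.8, 0.85) [ 0.5093 -0.1072  0.0962]
 blue 130 0.0176 (array([ 433.3, -372.7]), 53.8, 57.0, 18.3)
 traywalls 180 (array([ 493.5, -367.4]), 200.7, 83.5, 2.82)
 panrim 219 (array([514.7,   4.9]), 138.8, 204.2, 1.09) 0.0764
 panfloor 2294 (array([507. ,   3.1]), 123.4, 206.5, 0.44) 0.0476
 base 3830 (array([514.3,  75.4]), 749.7, 328.1, 89.84) 0.0111
 bench -0.001
scene yplate 324 (array([ 502.2, -354.3]), 16.1, 36.5, 12.03) [0.008 0.041 0.07 ]
 top part 105 (array([ 502.2, -354.3]), 16.1, 35.3, 12.03) [ 0.503  -0.3546  0.0666]
 orange 82 [ 0.5152 -0.1063  0.0967] [0.065 0.1  ]
  top 69 (array([ 508.8, -106.2]), 22.3, 19.1, 5.25) [ 0.5135 -0.1061  0.0973]
 blue 91 0.0185 (array([ 433.8, -372.8]), 53.6, 54.1, 14.02)
 traywalls 277 (array([ 492.8, -366.7]), 212.5, 87.4, 3.64)
 panrim 529 (array([514.2,   5.5]), 146.2, 209.6, 0.54) 0.076
 panfloor 2242 (array([507.6,   1.8]), 122.6, 204.1, 0.93) 0.048
 base 5657 (array([519.7,  82.8]), 299.0, 745.4, 3.04) 0.0117
 bench -0.0002
```

```bash
cat > plan.py <<'E'
import sys
from h import *
from scipy.spatial.transform import Rotation as Ro
def R_of(q): return Ro.from_quat([q[1],q[2],q[3],q[0]])
def target_rot(yaw_y_deg,tilt_deg=0):
    """tool z down, tool y at world yaw; then tilt about -(horizontal perpendicular)"""
    a=np.deg2rad(yaw_y_deg); y=np.array([np.cos(a),np.sin(a),0]); z=np.array([0,0,-1.]); x=np.cross(y,z)
    R0=Ro.from_matrix(np.stack([x,y,z],1))
    ty=np.cross([0,0,1.],y) # tray y axis if tray x = tool y
    return Ro.from_rotvec(-np.deg2rad(tilt_deg)*ty)*R0
def plan(p1,R1,p0=None,R0=None,label=''):
    s=r.get_state()
    if p0 is None: p0=s['eef_pos'];
    if R0 is None: R0=R_of(s['eef_rot'])
    d=R0.inv().apply(np.array(p1)-p0)*1000; t=(R0.inv()*R1).as_rotvec()
    print(label,'turn',t.round(4),'shift(tool0)',d.round(1),'rows>=',max(np.linalg.norm(d)/62.5,np.rad2deg(np.linalg.norm(t))/10.7).round(2))
E
echo
```

>>> move_arm(moves=[[0, 0, 0, -28, -44.5, 0, 85], [0, 0, 0, -28, -44.5, 0, 85], [0, 0, 0, -28, -44.5, 0, 85], [0, 0, 0, -28, -44.5, 0, 85], [0, 0, 0, -28, -44.5, 0, 85]])

```text
t: 1.42
eef_pos: [0.2695, 0.329, 0.2068]
eef_rot: [0.001, 0.173, 0.985, 0.0]
force: [0.6, -0.1, 0.0]
finger_gap: 0.0851
```

>>> move_arm(moves=[[0, 0, 0, -37, -33, 0, 85], [0, 0, 0, -37, -33, 0, 85], [0, 0, 0, -37, -33, 0, 85], [0, 0, 0, -29, -43, 0, 85], [0, 0, 0, -29, -43, 0, 85]])

```text
t: 2.05
eef_pos: [0.3655, 0.0972, 0.2069]
eef_rot: [0.001, 0.173, 0.985, 0.0]
force: [0.8, -0.0, -0.1]
finger_gap: 0.0851
```

>>> move_arm(moves=[[0, 0, 0, -29, -43, 0, 85], [0, 0, 0, -29, -43, 0, 85], [0, 0, 0.18, 0, 0, 0, 85], [0, 0, 0.18, 0, 0, 0, 85], [0, 0, 0, 0, 0, 0, 85]])

```text
t: 2.68
eef_pos: [0.39, -0.0021, 0.2067]
eef_rot: [0.0, 0.346, 0.938, 0.0]
force: [-0.1, 0.5, -0.3]
finger_gap: 0.0853
```

```bash
python3 - <<'E'
from plan import *
s=r.get_state(); print(s['eef_pos'],s['joints'].round(3))
s=imaging.snapshot('wrist'); save('wrist1',s['img']); np.savez('w1.npz',**{k:s[k] for k in ['img','z_map','fx','fy','cx','cy','R','t']})
print((-s['R'].T@s['t']).round(3))
plan([0.47,-0.35,0.22],target_rot(13))
E
```

```text
[ 0.38996629 -0.00214002  0.20667386] [-0.294  0.209  1.985  0.     0.947 -1.158]
[0.327 0.052 0.375]
 turn [3.000e-04 3.000e-04 6.381e-01] shift(tool0) [-286.7 -212.9  -13.3] rows>= 5.72
```

View pics/wrist1.png

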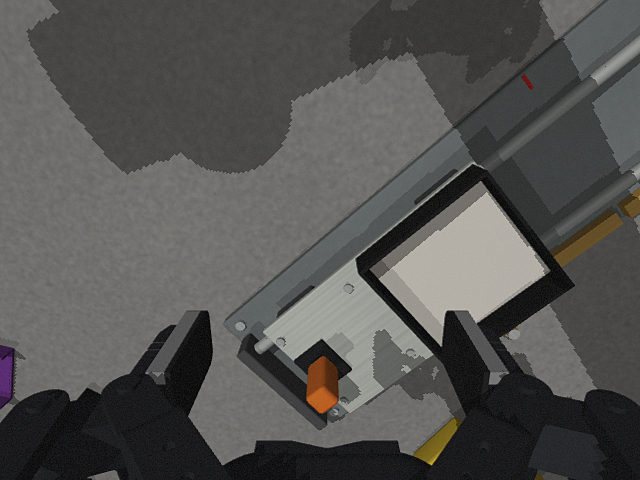

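>>> move_arm(moves=[[0, 0, 0, -48, -35.5, -2, 85], [0, 0, 0, -48, -35.5, -2, 85], [0, 0, 0, -48, -35.5, -2, 85], [0, 0, 0, -48, -35.5, -2, 85], [0, 0, 0, -48, -35.5, -2, 85]])

```text
t: 3.35
eef_pos: [0.4569, -0.2945, 0.2167]
eef_rot: [0.0, 0.345, 0.938, 0.0]
force: [0.1, -0.5, 1.1]
finger_gap: 0.0849
```

>>> move_arm(moves=[[0, 0, 0, -48, -35.5, -2, 85], [0, 0, 0.16, 0, 0, 0, 85], [0, 0, 0.16, 0, 0, 0, 85], [0, 0, 0.16, 0, 0, 0, 85], [0, 0, 0.16, 0, 0, 0, 60]])

```text
t: 3.98
eef_pos: [0.47, -0.3506, 0.2183]
eef_rot: [-0.0, 0.625, 0.781, 0.0]
force: [-0.1, 0.4, -0.3]
finger_gap: 0.0692
```

```bash
python3 - <<'E'
from meas import *
from plan import *
s=r.get_state(); print(s['eef_pos'],s['joints'].round(3))
s=imaging.snapshot('wrist'); save('wrist2',s['img']); np.savez('w2.npz',**{k:s[k] for k in ['img','z_map','fx','fy','cx','cy','R','t']})
for n in ['w1','w2']:
    s=dict(np.load(n+'.npz')); W=cloud(s); H=hsv(s); x,y,z=W[...,0],W[...,1],W[...,2]
    inb=lambda a,b,c,d:(x>a)&(x<b)&(y>c)&(y<d)
    ok=(s['z_map']>.17)
    yel=(H[...,0]>18)&(H[...,0]<35)&(H[...,1]>130)&ok
    m=yel&inb(.45,.56,-.42,-.31)
    if m.sum()>20:
        print(n,'yplate',m.sum(),np.nanpercentile(z[m],[5,50,95]).round(3))
        m2=m&(z>.063); print(' top',m2.sum(),rect(W[m2]),np.nanmedian(W[m2],0).round(4))
    org=(H[...,0]<18)&(H[...,1]>150)&(H[...,2]>90)&ok; m=org&inb(.4,.65,-.25,.1)&(z>.093)
    if m.sum()>20: print(n,' orange',m.sum(),rect(W[m]),np.nanmedian(W[m],0).round(4))
    blu=(H[...,0]>100)&(H[...,0]<125)&(H[...,1]>140); m=blu&ok&inb(.38,.55,-.45,-.3)&(z>.015)
    if m.sum()>20:print(' blue',m.sum(),np.nanmedian(z[m]).round(4),rect(W[m]))
    m=ok&inb(.38,.52,-.45,-.31)&(z>.013)&(z<.024)&(H[...,2]<70)
    if m.sum()>20:print(' traywalls',m.sum(),rect(W[m]))
    m=ok&inb(.42,.6,-.1,.14)&(z>.073)&(z<.084)&(H[...,2]<60)
    if m.sum()>20:print(' panrim',m.sum(),rect(W[m]),np.nanmedian(z[m]).round(4))
    m=ok&inb(.4,.65,-.02,.12)&(z>.044)&(z<.054)&(H[...,1]<40)&(H[...,2]>150)
    if m.sum()>20:print(' panfloor',m.sum(),rect(W[m]),np.nanmedian(z[m]).round(4))
E
```

```text
[ 0.46995307 -0.3505933   0.21834694] [-0.831  0.462  1.519 -0.     1.161 -1.052]
w1  orange 573 (array([ 505.8, -106.5]), 21.1, 21.7, 89.58) [ 0.5041 -0.1056  0.0981]
 traywalls 25 (array([ 431.1, -370.2]), 4.5, 103.4, 63.65)
 panrim 2962 (array([503.8,  48.1]), 125.8, 124.1, 0.98) 0.078
 panfloor 12273 (array([501.8,  46.4]), 122.4, 131.0, 0.8) 0.0499
w2 yplate 921 [0.02  0.069 0.071]
 top 644 (array([ 497. , -355.2]), 11.7, 37.1, 13.99) [ 0.4964 -0.3542  0.07  ]
 blue 1325 0.0192 (array([ 446.2, -365.6]), 90.4, 60.2, 22.47)
 traywalls 1308 (array([ 447.5, -368.3]), 113.5, 68.6, 13.86)
```

View pics/wrist2.png

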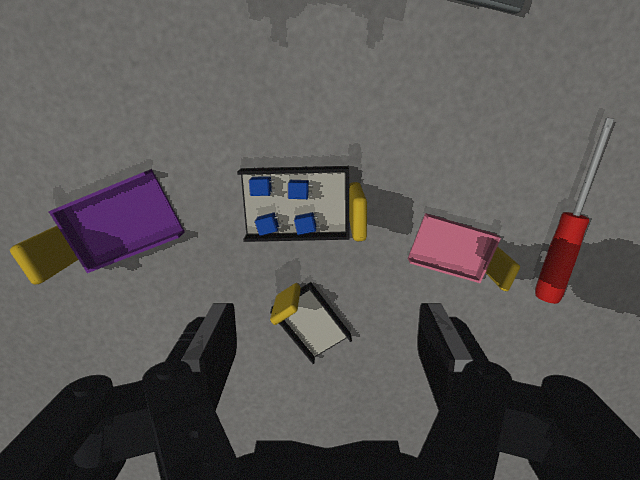

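```bash
python3 - <<'E'
from plan import *
plan([0.497,-0.355,0.11],target_rot(14))
plan([0.497,-0.355,0.031],target_rot(14))
E
```

```text
turn [-0.0002 -0.0003 -0.0274] shift(tool0) [-10.2  25.5 108.4] rows>= 1.79
 turn [-0.0002 -0.0003 -0.0274] shift(tool0) [-10.2  25.5 187.4] rows>= 3.03
```

>>> move_arm(moves=[[0, 0, -0.027, 0, 0, 0, 50], [0, 0, 0, -10, 25.5, 20, 50], [0, 0, 0, 0, 0, 45, 50], [0, 0, 0, 0, 0, 43, 50], [0, 0, 0, 0, 0, 0, 50]])

```text
t: 4.65
eef_pos: [0.4949, -0.352, 0.1072]
eef_rot: [-0.004, 0.612, 0.791, 0.001]
force: [0.1, 0.3, -0.3]
finger_gap: 0.05
```

```bash
python3 - <<'E'
from plan import *
s=imaging.snapshot('wrist'); save('wrist3',s['img']); 
plan([0.497,-0.355,0.031],target_rot(14)); print(r.get_state()['finger_gap'])
E
```

```text
turn [-0.0016 -0.0027  0.0075] shift(tool0) [-1.6  0.3 78.6] rows>= 1.26
0.050062477724183624
```

View pics/wrist3.png

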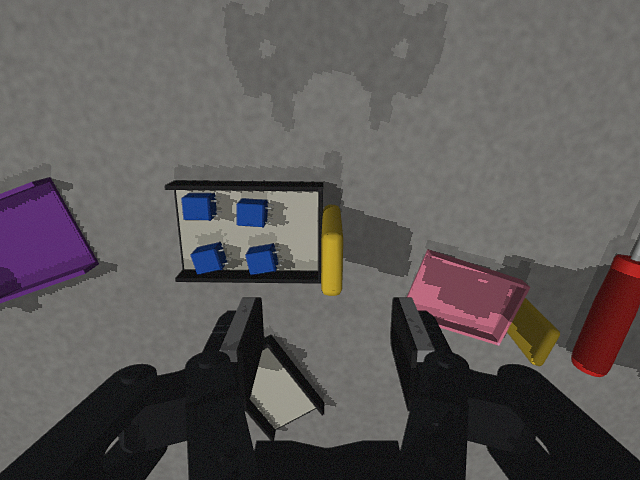

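```bash
python3 - <<'E'
from meas import *
from plan import *
s=imaging.snapshot('wrist'); W=cloud(s); H=hsv(s); x,y,z=W[...,0],W[...,1],W[...,2]
yel=(H[...,0]>18)&(H[...,0]<35)&(H[...,1]>130)&(s['z_map']>.1)
m=yel&(x>.46)&(x<.54)&(y>-.4)&(y<-.31)&(z>.064)
print(m.sum(),rect(W[m]),np.nanmedian(W[m],0), s['fx'],s['cx'],-s['R'].T@s['t'])
st=r.get_state(); print(st['eef_pos'],st['eef_rot'])
c=rect(W[m])[0]/1000
plan([c[0],c[1],0.031],target_rot(14))
E
```

```text
1329 (array([ 505.5, -351.6]), 73.2, 37.0, 22.62) [ 0.49687254 -0.35346395  0.07005164] 405.0401799645821 326.66698446403615 [ 0.47558    -0.27465962  0.27793585]
[ 0.49750159 -0.35480369  0.11122089] [ 4.20174344e-04  6.12930984e-01  7.90136334e-01 -7.23098337e-05]
 turn [0.0004 0.0008 0.0069] shift(tool0) [ 1.2  8.5 80.2] rows>= 1.29
```

>>> move_arm(moves=[[0, 0, 0, 0, 0, 30, 50], [0, 0, 0, 0, 0, 30, 50], [0, 0, 0, 0, 0, 20, 50], [0, 0, 0, 0, 0, 0, 50], [0, 0, 0, 0, 0, 0, 50]])

```text
t: 5.38
eef_pos: [0.4983, -0.3558, 0.0327]
eef_rot: [0.002, 0.614, 0.79, -0.0]
force: [0.1, -0.4, -0.3]
finger_gap: 0.05
```

>>> move_arm(moves=[[0, 0, 0, 0, 0, 0, 8], [0, 0, 0, 0, 0, 0, 8], [0, 0, 0, 0, 0, 0, 8], [0, 0, 0, 0, 0, 0, 8], [0, 0, 0, 0, 0, 0, 8]], force=60)

```text
t: 6.0
eef_pos: [0.4977, -0.355, 0.0318]
eef_rot: [0.001, 0.614, 0.789, -0.0]
force: [-0.2, 1.4, 5.7]
finger_gap: 0.0103
```

>>> move_arm(moves=[[0, 0, 0, 0, 0, 0, 8], [0, 0, 0, 0, 0, 0, 8], [0, 0, 0, 0, 0, -5, 8], [0, 0, 0, 0, 0, -8, 8], [0, 0, 0, 0, 0, 0, 8]])

```text
t: 6.62
eef_pos: [0.4973, -0.3547, 0.0441]
eef_rot: [0.001, 0.614, 0.789, -0.0]
force: [0.5, -0.4, -1.5]
finger_gap: 0.0099
```

```bash
python3 - <<'E'
from plan import *
s=imaging.snapshot('wrist'); save('wrist4',s['img']); s=imaging.snapshot('scene'); save('sc4',s['img'][130:310,90:330].repeat(3,0).repeat(3,1))
E
```

```text
(no output)
```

View pics/wrist4.png

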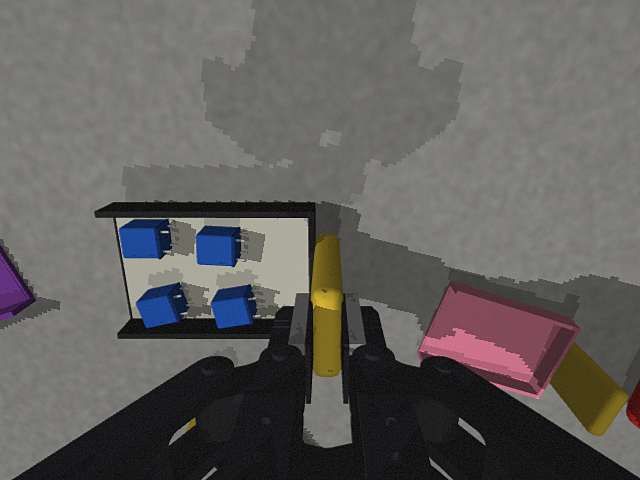

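View pics/sc4.png

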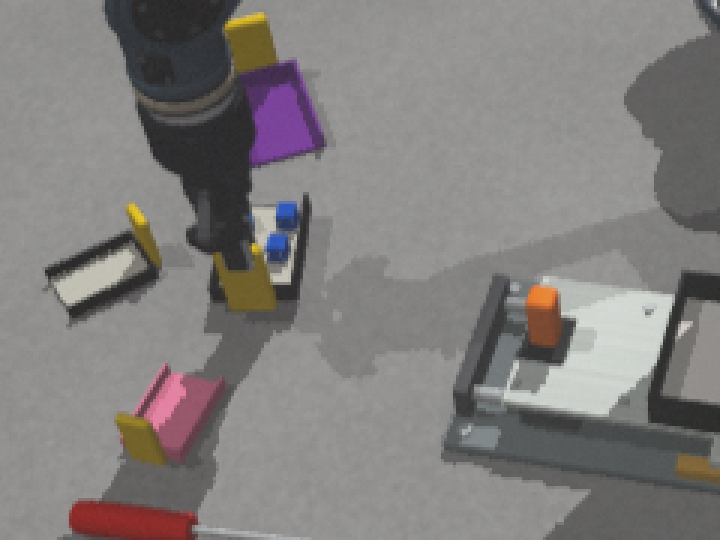

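>>> move_arm(moves=[[0, 0, 0, 0, 0, -15, 8], [0, 0, 0, 0, 0, -30, 8], [0, 0, 0, 0, 0, -40, 8], [0, 0, 0, 0, 0, -40, 8], [0, 0, 0, 0, 0, -25, 8]])

```text
t: 7.35
eef_pos: [0.4976, -0.355, 0.1967]
eef_rot: [0.002, 0.614, 0.789, -0.0]
force: [0.9, -0.6, -1.6]
finger_gap: 0.0105
```

```bash
python3 - <<'E'
from plan import *
p=[0.632,0.047,0.20]
plan(p,target_rot(1))
s=r.get_state(); print(s['eef_pos'],s['joints'],s['finger_gap'],s['force'])
s=imaging.snapshot('wrist'); save('wrist5',s['img'])
E
```

```text
turn [0.0023 0.003  0.2316] shift(tool0) [356.4 229.4  -4. ] rows>= 6.78
[ 0.49759848 -0.35500103  0.19673427] [-8.02302075e-01  5.18128033e-01  1.48198926e+00  2.65447422e-05
  1.13767922e+00 -1.05140718e+00] 0.01050126863191925 [ 0.93223908 -0.59179581 -1.5709138 ]
```

View pics/wrist5.png

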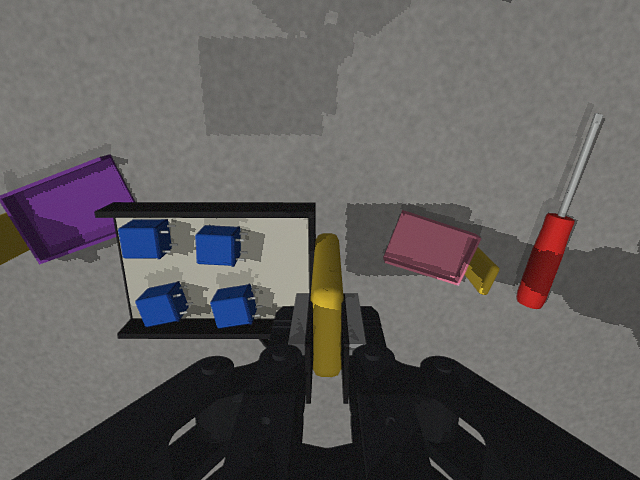

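>>> move_arm(moves=[[0, 0, 0, 12, 8, 0, 8], [0, 0, 0, 24, 15, 0, 8], [0, 0, 0, 32, 21, 0, 8], [0, 0, 0, 36, 23, 0, 8], [0, 0, 0, 36, 23, 0, 8]])

```text
t: 8.02
eef_pos: [0.5487, -0.1936, 0.1915]
eef_rot: [-0.002, 0.614, 0.789, -0.0]
force: [0.5, -0.7, -2.0]
finger_gap: 0.0103
```

>>> move_arm(moves=[[0, 0, 0, 36, 23, 0, 8], [0, 0, 0, 36, 23, 0, 8], [0, 0, 0, 36, 23, 0, 8], [0, 0, 0, 36, 23, 0, 8], [0, 0, 0, 32, 21, 0, 8]])

```text
t: 8.65
eef_pos: [0.6143, 0.0048, 0.1914]
eef_rot: [-0.002, 0.613, 0.79, -0.001]
force: [-0.3, 0.2, -1.8]
finger_gap: 0.0104
```

>>> move_arm(moves=[[0, 0, 0, 24, 16, 0, 8], [0, 0, 0, 16, 10, 0, 8], [0, 0, 0.08, 0, 0, 0, 8], [0, 0, 0.08, 0, 0, 0, 8], [0, 0, 0.07, 0, 0, 0, 8]])

```text
t: 9.28
eef_pos: [0.63, 0.0473, 0.1922]
eef_rot: [-0.001, 0.701, 0.713, -0.001]
force: [-0.2, -0.2, -2.9]
finger_gap: 0.0102
```

```bash
python3 - <<'E'
from plan import *
plan([0.632,0.047,0.124],target_rot(1))
s=r.get_state(); print(s['eef_pos'],s['joints'],s['finger_gap'],s['force'])
s=imaging.snapshot('wrist'); save('wrist6',s['img'])
s=imaging.snapshot('scene'); save('sc6',s['img'])
# kinematics fit
from scipy.optimize import least_squares
D=[([.527394,1.432675],[.21357,.58738,.20658]),([-.0+.209,1.985],[.38997,-.00214,.20667]),([.462,1.519],[.46995,-.35059,.21835]),([.518128,1.481989],[.497598,-.355,.196734]),(s and r.get_state()['joints'][1:3],r.get_state()['eef_pos'])]
def f(p):
    a,L1,L2,k=p;o=[]
    for j,e in D:
        rp=np.sqrt(e[0]**2+e[1]**2-.111**2); o+=[a+L1*np.sin(j[0])+L2*np.sin(sum(j))-rp, L1*np.cos(j[0])+L2*np.cos(sum(j))+k-e[2]]
    return o
q=least_squares(f,[0,.5,.5,-.2]); print(q.x,np.abs(q.fun).max())
E
```

```text
turn [-0.0028 -0.0001 -0.0009] shift(tool0) [-0.3  2.1 68.2] rows>= 1.09
[0.63004017 0.0473027  0.19223116] [-1.01560493e-01  5.53472708e-01  1.42702242e+00 -2.16081305e-04
  1.16394244e+00 -1.18007105e-01] 0.010236448057693744 [-0.23092175 -0.20741264 -2.93536563]
[-0.06728187  0.66336703  0.37489668 -0.22401648] 0.0035108973688438017
```

View pics/wrist6.png

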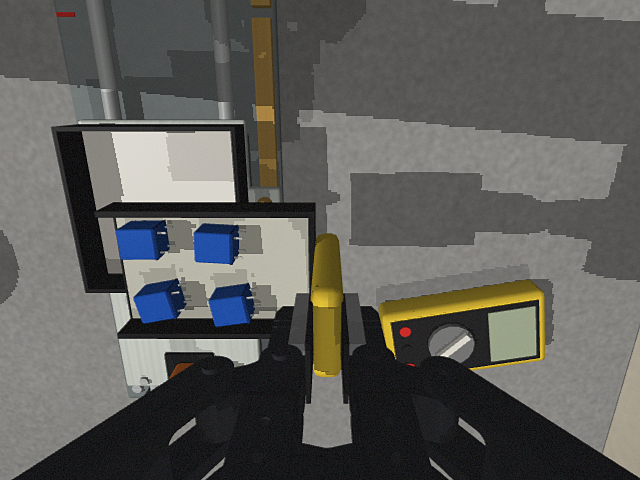

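View pics/sc6.png

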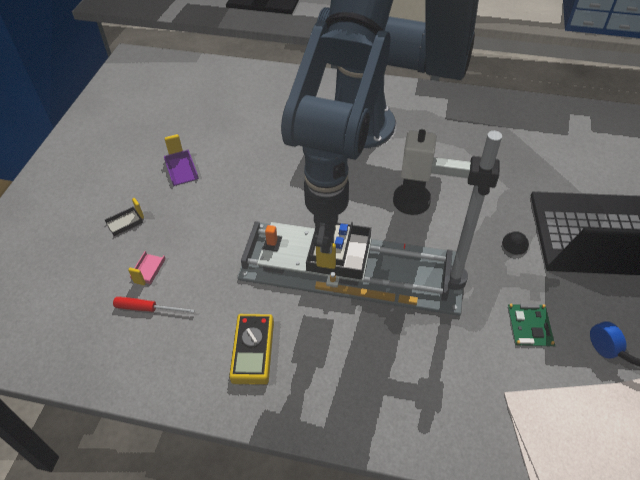

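```bash
python3 - <<'E'
from meas import *
from plan import *
for cam in ['wrist','top','scene']:
    s=imaging.snapshot(cam); W=cloud(s); H=hsv(s); x,y,z=W[...,0],W[...,1],W[...,2]
    g=lambda zz,a=.42,b=.6: (x>a)&(x<b)&(y>-.04)&(y<.14)&(np.abs(z-zz)<.005)
    blu=(H[...,0]>100)&(H[...,0]<125)&(H[...,1]>140)
    m=blu&(x>.4)&(x<.65)&(abs(y)<.14)&(z>.15); 
    if m.sum()>5: print(cam,'relays',rect(W[m]),np.nanmedian(z[m]).round(4))
    m=g(.178)&(H[...,2]<70)&~blu
    if m.sum()>5: print(cam,'traywall',m.sum(),rect(W[m]))
    m=g(.078)&(H[...,2]<70)
    if m.sum()>5: print(cam,'panrim',m.sum(),rect(W[m]), np.nanpercentile(y[m],[1,99]))
    m=g(.05)&(H[...,2]>150)
    if m.sum()>5: print(cam,'panfloor',m.sum(),np.nanpercentile(y[m],[1,99]),np.nanpercentile(x[m],[1,99]))
E
```

```text
wrist relays (array([584.6,  45. ]), 68.4, 126.4, 89.75) 0.1796
wrist traywall 3476 (array([560.7,  44.4]), 79.6, 69.2, 1.02)
wrist panrim 2992 (array([503.8,  47.8]), 125.1, 124.3, 1.07) [-0.01423123  0.11031314]
wrist panfloor 8730 [-0.03462591  0.1120856 ] [0.44821099 0.55477032]
top relays (array([575. ,  38.2]), 94.1, 36.7, 3.85) 0.1789
top panfloor 463 [-0.0382561   0.02036405] [0.4482006  0.56713791]
scene relays (array([560.2,  61.3]), 14.3, 54.4, 88.26) 0.1792
scene traywall 41 (array([562.6,  44.5]), 73.8, 68.5, 0.58)
scene panrim 152 (array([506.9,  48.4]), 126.1, 122.8, 0.91) [-0.01236994  0.11035196]
scene panfloor 724 [-0.03907329  0.11136583] [0.45021567 0.56824169]
```

>>> move_arm(moves=[[0, 0, 0, 3, 2, 12, 8], [0, 0, 0, 0, 0, 22, 8], [0, 0, 0, 0, 0, 22, 8], [0, 0, 0, 0, 0, 12, 8], [0, 0, 0, 0, 0, 0, 8]])

```text
t: 10.15
eef_pos: [0.6323, 0.0502, 0.1241]
eef_rot: [-0.001, 0.7, 0.714, -0.001]
force: [-0.6, -0.2, -2.2]
finger_gap: 0.0102
```

>>> move_arm(moves=[[-0.1, 0, 0, 0, -2.9, -10.8, 8], [-0.1, 0, 0, 0, -2.9, -10.8, 8], [-0.1, 0, 0, 0, -2.9, -10.8, 8], [0, 0, 0, 0, 0, 0, 8]])

```text
t: 10.65
eef_pos: [0.6193, 0.0502, 0.1577]
eef_rot: [0.104, 0.693, 0.706, 0.106]
force: [0.5, -0.2, -0.9]
finger_gap: 0.01
```

```bash
cat > spout.py <<'E'
from plan import *
s=r.get_state(); R=R_of(s['eef_rot'])
y=R.apply([0,1,0]); print('spout',(s['eef_pos']+R.apply([0,-.108,.029])).round(4),'tilt',np.rad2deg(np.arcsin(y[2])).round(1),'tcp',s['eef_pos'].round(4),'j',s['joints'].round(2),'gap',s['finger_gap'].round(4),s['force'].round(1))
E
cat > look.py <<'E'
import sys
from h import *
for c in sys.argv[2:]:
    s=imaging.snapshot(c); save(c+sys.argv[1],s['img'])
E
python3 spout.py; python3 look.py 7 wrist
```

```text
Traceback (most recent call last):
  File "spout.py", line 3, in <module>
    y=R.apply([0,1,0]); print('spout',(s['eef_pos']+R.apply([0,-.108,.029])).round(4),'tilt',np.rad2deg(np.arcsin(y[2])).round(1),'tcp',s['eef_pos'].round(4),'j',s['joints'].round(2),'gap',s['finger_gap'].round(4),s['force'].round(1))
                                                                                                                                                                                             ^^^^^^^^^^^^^^^^^^^^^
AttributeError: 'float' object has no attribute 'round'
```

View pics/wrist7.png

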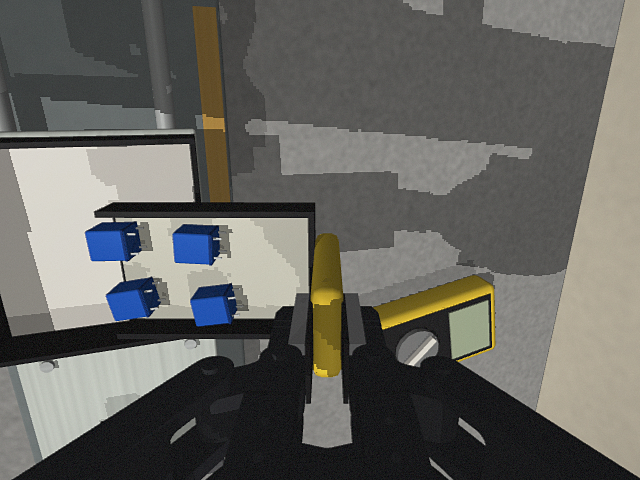

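Relays are already sliding slowly at 17°: the left pair at (115,243) and (130,300) is past the edge at x≈120. I let them go at this tilt.

```bash
sed -i "s/s\['finger_gap'\].round(4)/round(s['finger_gap'],4)/" spout.py; python3 spout.py; python3 look.py 8 wrist
```

```text
spout [0.5267 0.048  0.0982] tilt 17.2 tcp [0.6213 0.0498 0.1579] j [-0.12  0.49  1.74  0.07  0.62 -0.19] gap 0.0103 [-0.  -0.7 -1.5]
```

View pics/wrist8.png

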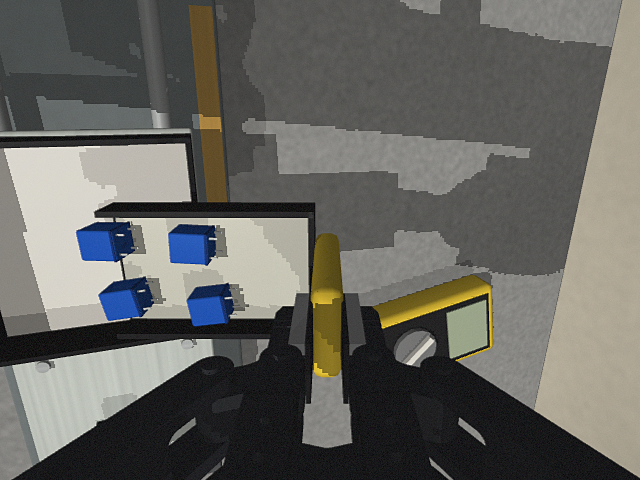

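>>> move_arm(moves=[[0, 0, 0, 0, 0, 0, 8], [-0.03, 0, 0, 0, -1, -3.2, 8], [0, 0, 0, 0, 0, 0, 8], [-0.03, 0, 0, 0, -1, -3.2, 8], [0, 0, 0, 0, 0, 0, 8]])

```text
t: 11.38
eef_pos: [0.6174, 0.0498, 0.1619]
eef_rot: [0.125, 0.689, 0.702, 0.127]
force: [-1.0, 0.5, -1.5]
finger_gap: 0.0103
```

```bash
python3 spout.py; python3 look.py 9 wrist
```

```text
spout [0.5264 0.0481 0.0969] tilt 20.6 tcp [0.6174 0.0498 0.1619] j [-0.13  0.47  1.79  0.1   0.53 -0.22] gap 0.0103 [-1.   0.5 -1.5]
```

View pics/wrist9.png

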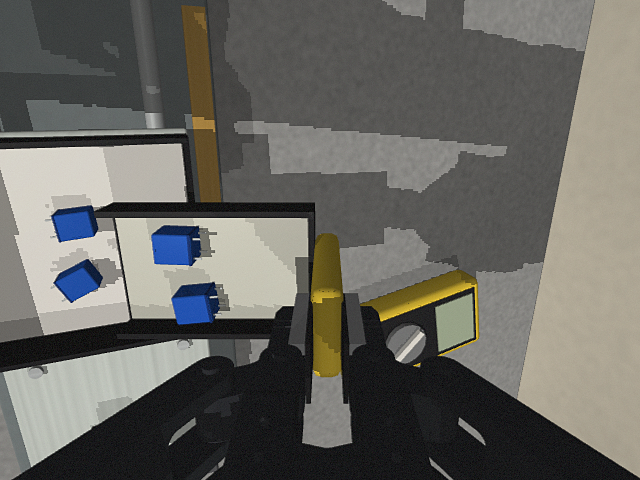

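>>> move_arm(moves=[[-0.03, 0, 0, 0, -1, -3.2, 8], [0, 0, 0, 0, 0, 0, 8], [-0.03, 0, 0, 0, -1, -3.2, 8], [0, 0, 0, 0, 0, 0, 8], [0, 0, 0, 0, 0, 0, 8]])

```text
t: 12.05
eef_pos: [0.6138, 0.0496, 0.1676]
eef_rot: [0.146, 0.685, 0.698, 0.149]
force: [-0.1, 0.6, -1.7]
finger_gap: 0.0103
```

```bash
python3 spout.py; python3 look.py 10 wrist
```

```text
spout [0.527  0.0479 0.0971] tilt 24.1 tcp [0.6138 0.0496 0.1676] j [-0.13  0.44  1.85  0.15  0.44 -0.27] gap 0.0103 [-0.1  0.6 -1.7]
```

View pics/wrist10.png

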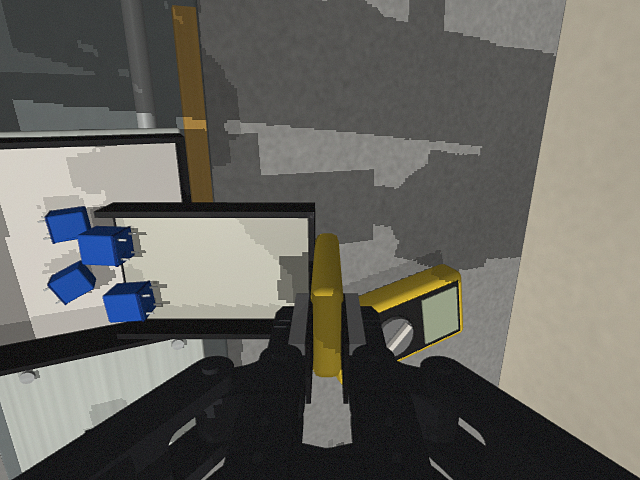

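>>> move_arm(moves=[[0, 0, 0, 0, 0, 0, 8], [0, 0, 0, 0, 0, 0, 8], [0, 0, 0, 0, 0, 0, 8], [0, 0, 0, 0, 0, 0, 8]])

```text
t: 12.6
eef_pos: [0.6132, 0.0497, 0.1675]
eef_rot: [0.146, 0.685, 0.698, 0.149]
force: [0.2, 0.0, -2.2]
finger_gap: 0.0103
```

```bash
python3 look.py 11 wrist scene
```

```text
(no output)
```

View pics/wrist11.png

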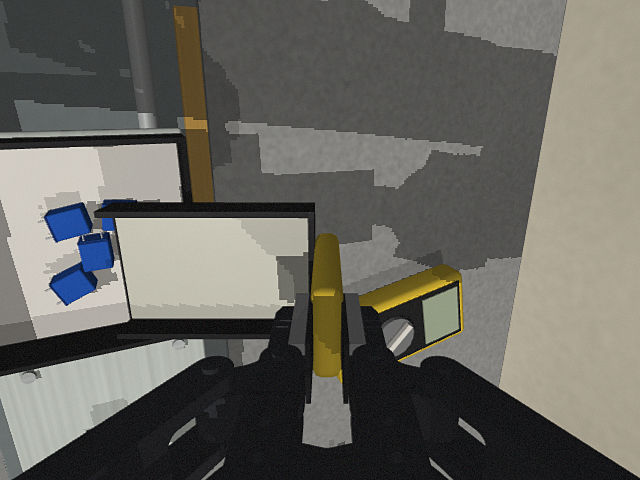

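View pics/scene11.png

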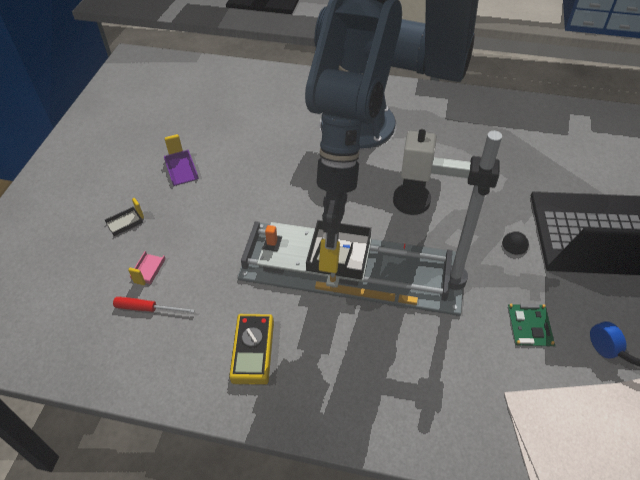

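>>> move_arm(moves=[[0, 0, 0, 0, 6, -14, 8], [0, 0, 0, 0, 12, -27, 8], [0, 0, 0, 0, 14, -32, 8], [0.15, 0, 0, 0, 0, 0, 8], [0.15, 0, 0, 0, 0, 0, 8]])

```text
t: 13.32
eef_pos: [0.6125, 0.0496, 0.2489]
eef_rot: [0.042, 0.699, 0.712, 0.042]
force: [0.4, 0.4, -1.0]
finger_gap: 0.01
```

>>> move_arm(moves=[[0.12, 0, 0, 0, 0, 0, 8], [0, 0, 0, 0, 0, 0, 8]])

```text
t: 13.58
eef_pos: [0.6148, 0.0495, 0.2467]
eef_rot: [0.001, 0.7, 0.714, 0.001]
force: [0.3, -0.4, -1.0]
finger_gap: 0.0104
```

```bash
python3 spout.py; python3 look.py 12 wrist scene; python3 -c "
from plan import *
plan([.53,-.21,.2],target_rot(1)); plan([.4977,-.355,.2],target_rot(14))"
```

```text
spout [0.5069 0.0474 0.2175] tilt 0.2 tcp [0.6148 0.0495 0.2467] j [-0.1   0.47  1.41  0.    1.26 -0.12] gap 0.0104 [ 0.3 -0.4 -1. ]
 turn [-0.0004 -0.0003  0.0016] shift(tool0) [-258.2  -86.8   46.3] rows>= 4.42
 turn [-0.0003 -0.0004 -0.2253] shift(tool0) [-402.6 -121.8   46.3] rows>= 6.77
```

View pics/wrist12.png

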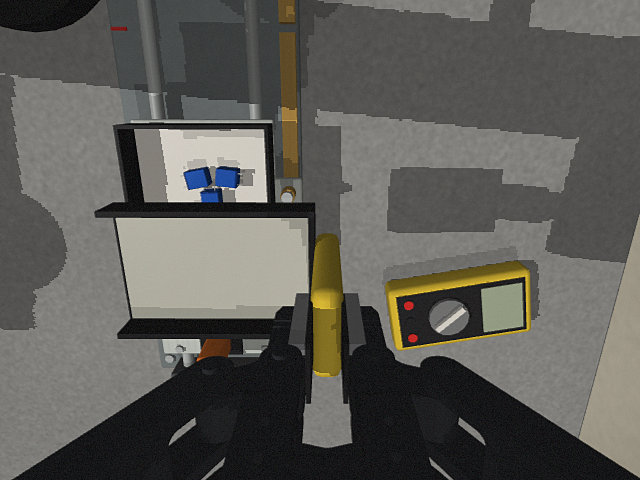

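>>> move_arm(moves=[[0, 0, 0, -35, -10, 0, 8], [0, 0, 0, -55, -17, 0, 8], [0, 0, 0, -57, -17, 0, 8], [0, 0, 0, -57, -17, 0, 8], [0, 0, 0, -57, -17, 0, 8]])

```text
t: 14.3
eef_pos: [0.5376, -0.2135, 0.2472]
eef_rot: [0.0, 0.7, 0.714, 0.0]
force: [0.9, 0.3, -0.5]
finger_gap: 0.0103
```

>>> move_arm(moves=[[0, 0, 0, -57, -17, 0, 8], [0, 0, 0, -55, -17, 0, 8], [0, 0, -0.08, -30, -10, 10, 8], [0, 0, -0.08, 0, 0, 30, 8], [0, 0, -0.065, 0, 0, 30, 8]])

```text
t: 14.92
eef_pos: [0.4969, -0.3553, 0.1768]
eef_rot: [0.001, 0.616, 0.788, 0.0]
force: [-0.2, 0.5, -1.2]
finger_gap: 0.0101
```

```bash
python3 look.py 13 wrist top; python3 -c "
from plan import *
plan([.4977,-.355,.0325],target_rot(14)); print(r.get_state()['eef_pos'])"
```

```text
turn [-0.004  -0.0074 -0.0012] shift(tool0) [ -4.    2.7 141.3] rows>= 2.26
[ 0.494947   -0.3526143   0.17383777]
```

View pics/wrist13.png

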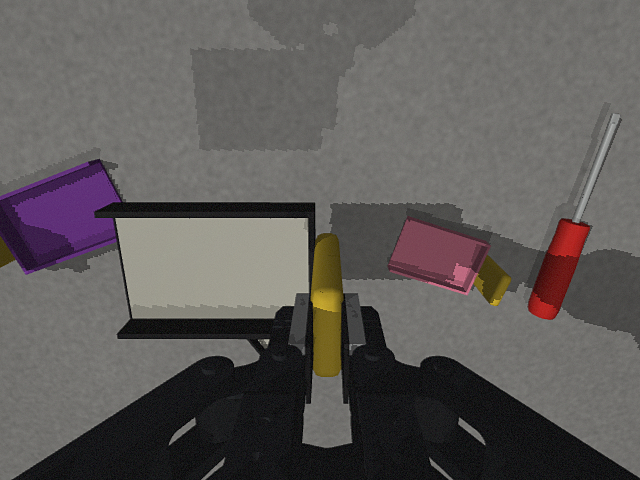

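View pics/top13.png

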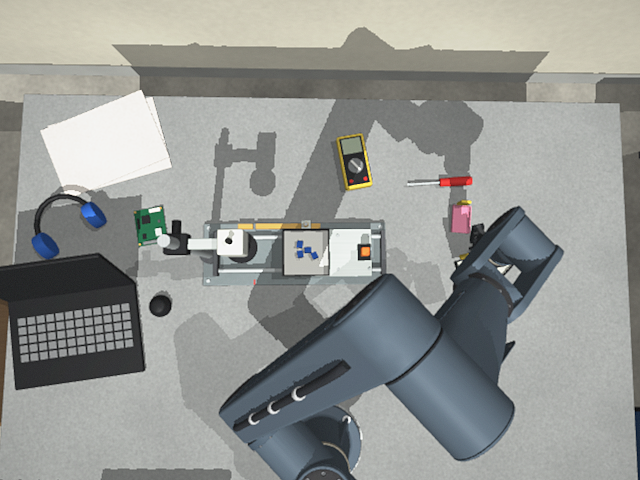

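>>> move_arm(moves=[[0, 0, 0, 0, 0, 30, 8], [0, 0, 0, 0, 0, 45, 8], [0, 0, 0, 0, 0, 40, 8], [0, 0, 0, 0, 0, 15, 8], [0, 0, 0, 0, 0, 0, 8]])

```text
t: 15.65
eef_pos: [0.4983, -0.3554, 0.0475]
eef_rot: [-0.0, 0.616, 0.788, 0.0]
force: [0.1, 0.2, -0.7]
finger_gap: 0.0105
```

```bash
python3 -c "
from plan import *
s=r.get_state();print(s['eef_pos'],s['force']);plan([.4977,-.355,.032],target_rot(14))"
```

```text
[ 0.49825901 -0.35538536  0.04750389] [ 0.13964775  0.22791422 -0.72934698]
 turn [-0.0001 -0.0002 -0.0007] shift(tool0) [ 0.5 -0.4 15.5] rows>= 0.25
```

>>> move_arm(moves=[[0, 0, 0, 0, 0, 8, 8], [0, 0, 0, 0, 0, 5, 8], [0, 0, 0, 0, 0, 2, 8], [0, 0, 0, 0, 0, 0, 8]])

```text
t: 16.15
eef_pos: [0.4983, -0.3556, 0.0323]
eef_rot: [0.0, 0.616, 0.788, -0.0]
force: [-0.9, 0.3, -1.8]
finger_gap: 0.0105
```

```bash
python3 -c "
from plan import *
s=r.get_state();print(s['eef_pos'],s['force'])"
```

```text
[ 0.49834999 -0.35562711  0.03226916] [-0.85953489  0.34604469 -1.7696261 ]
```

>>> move_arm(moves=[[0, 0, 0, 0, 0, 0.5, 8], [0, 0, 0, 0, 0, 0, 20], [0, 0, 0, 0, 0, 0, 45], [0, 0, 0, 0, 0, 0, 45], [0, 0, 0, 0, 0, 0, 45]])

```text
t: 16.77
eef_pos: [0.4983, -0.3556, 0.0318]
eef_rot: [0.0, 0.616, 0.788, -0.0]
force: [-0.2, 0.9, 0.4]
finger_gap: 0.045
```

>>> move_arm(moves=[[0, 0, 0, 0, 0, -15, 45], [0, 0, 0, 0, 0, -50, 45], [0, 0, 0, 0, 0, -60, 45], [0, 0, 0, 0, 0, -45, 60], [0, 0, 0, 0, 0, 0, 60]])

```text
t: 17.4
eef_pos: [0.5007, -0.3578, 0.2077]
eef_rot: [0.006, 0.616, 0.788, -0.001]
force: [-0.1, -0.3, -0.2]
finger_gap: 0.0599
```

```bash
python3 look.py 14 wrist; python3 - <<'E'
from meas import *
from plan import *
for a in (91,-89): plan([.506,-.1065,.15],target_rot(a))
s=imaging.snapshot('scene'); W=cloud(s); H=hsv(s); x,y,z=W[...,0],W[...,1],W[...,2]
blu=(H[...,0]>100)&(H[...,0]<125)&(H[...,1]>140)&(x>.43)&(x<.58)&(abs(y-.048)<.07)
n,l,st,c=cv2.connectedComponentsWithStats(blu.astype(np.uint8)); print(st[1:,4],[np.nanmedian(W[l==i],0).round(3) for i in range(1,n)])
yel=(H[...,0]>18)&(H[...,0]<35)&(H[...,1]>130)&(x>.46)&(x<.54)&(y>-.4)&(y<-.31)
print('plate z max',np.nanpercentile(z[yel],[50,98]))
save('sc14',s['img'][130:310,90:390].repeat(2,0).repeat(2,1))
E
```

```text
turn [-9.0000e-04  6.2000e-03 -1.3441e+00] shift(tool0) [241.2  66.8  53.8] rows>= 7.2
 turn [6.6000e-03 1.0000e-03 1.7975e+00] shift(tool0) [241.2  66.8  53.8] rows>= 9.62
[80 38 46  1] [array([0.509, 0.035, 0.064]), array([0.505, 0.063, 0.064]), array([0.529, 0.065, 0.064]), array([0.52 , 0.047, 0.052])]
plate z max [0.0416575  0.07069471]
```

View pics/wrist14.png

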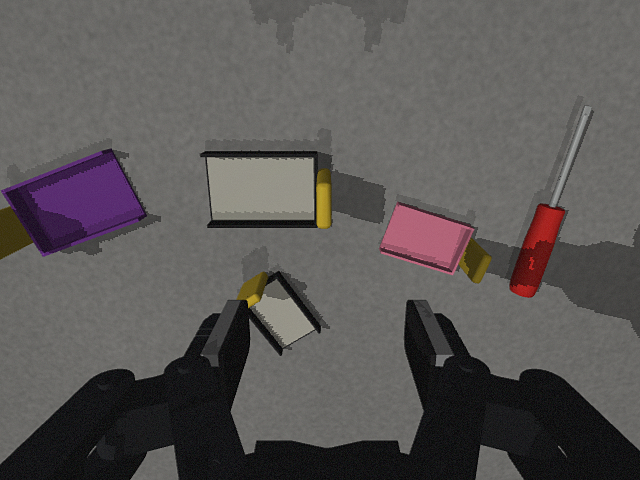

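View pics/sc14.png

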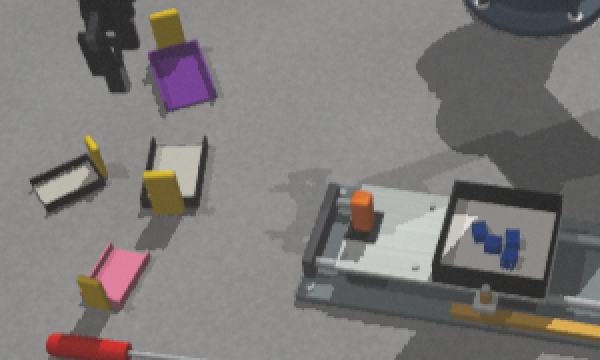

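```bash
python3 - <<'E'
from meas import *
S=[('w1',dict(np.load('w1.npz'))),('scene',imaging.snapshot('scene')),('top',imaging.snapshot('top')),('scene0',dict(np.load('scene0.npz'))),('top0',dict(np.load('top0.npz')))]
th=np.deg2rad(0.95); ey=np.array([-np.sin(th),np.cos(th)]); ex=np.array([np.cos(th),np.sin(th)])
for n,s in S:
    W=cloud(s); H=hsv(s); P=W[...,:2]-[.5038,.048]; X=P@ex; Y=P@ey; z=W[...,2]
    b=(np.abs(z-.012)<.0035)&(np.abs(X)<.11)&(Y>-.3)&(Y<.4)
    b=cv2.morphologyEx(b.astype(np.uint8),cv2.MORPH_OPEN,np.ones((3,3)))>0
    k,l,st,c=cv2.connectedComponentsWithStats(b.astype(np.uint8)); 
    b=np.isin(l,[i for i in range(1,k) if st[i,4]>60])
    q=lambda a:(np.nanpercentile(a,[.3,99.7])*1000).round(1)
    print(n,b.sum(),'Y',q(Y[b]),'X',q(X[b]))
    # far-end edge lines by X bins
    for lo in np.arange(-.08,.08,.04):
        m=b&(X>lo)&(X<lo+.04); 
        if m.sum()>20: print('   bin',lo.round(2),q(Y[m]))
    rim=(np.abs(z-.078)<.004)&(np.abs(X)<.075)&(np.abs(Y)<.075)&(H[...,2]<70)
    if rim.sum()>50: print('   rim Y',q(Y[rim]),'X',q(X[rim]))
    blk=(z>.2)&(z<.5)&(np.abs(X)<.08)&(Y>.05)&(Y<.36)
    if n.startswith('scene') or n.startswith('top'):
        m=(z>.38)&blk&(Y>.2); print('   column top',m.sum(),np.nanmedian(Y[m]),np.nanmedian(X[m])) if m.sum() else None
        m=blk&(z<.27)&(Y<.22); print('   ring',m.sum(),q(Y[m]),q(X[m])) if m.sum() else None
E
```

```text
w1 33692 Y [-213.4  234.7] X [-85.4  78.5]
   bin -0.08 [-214.4  236.7]
   bin -0.04 [-201.9  218.7]
   bin 0.0 [-202.   201.2]
   bin 0.04 [-214.3  181.1]
   rim Y [-61.9  61.9] X [-62.7  62.2]
scene 3133 Y [-211.8  277. ] X [-80.8  88.3]
   bin -0.08 [-196.7  236. ]
   bin -0.04 [-202.   235.4]
   bin 0.0 [-201.8  230.4]
   bin 0.04 [-214.5  279. ]
   rim Y [-61.3  61.7] X [-62.1  67.4]
   column top 432 0.2602118027840047 0.009906524745112787
   ring 652 [106.  176.1] [-25.2  39.3]
top 70 Y [-218.1 -179.6] X [-73.4 -48.7]
   bin -0.08 [-218.1 -179.6]
   column top 213 0.2553923476412267 0.0007687066931986686
   ring 312 [104.3 166. ] [-33.2  32.5]
scene0 2964 Y [-205.8  279.2] X [-77.2  87.4]
   bin -0.08 [ 62.7 220. ]
   bin -0.04 [-201.8  235.3]
   bin 0.0 [-200.  270.]
   bin 0.04 [-209.3  280.3]
   rim Y [-61.   61.7] X [-59.8  66.7]
   column top 435 0.26003402513741 0.01037791397356266
   ring 659 [105.9 176.2] [-25.4  38.9]
top0 65 Y [201.3 232.1] X [-34.9  -4.6]
   bin -0.04 [201.3 232.1]
   rim Y [-61.4  58.5] X [-59.3  63.2]
   column top 214 0.2554697173455095 0.0009455181471485374
   ring 307 [104.5 166.5] [-33.1  32.1]
```

>>> move_arm(moves=[[0, 0, 0, 48, 13.4, 0, 60], [0, 0, 0, 48, 13.4, 0, 60], [0, 0, 0, 48, 13.4, 0, 60], [0, 0, 0, 48, 13.4, 0, 60], [0, 0, 0, 48, 13.4, 0, 60]])

```text
t: 18.23
eef_pos: [0.5042, -0.1045, 0.2001]
eef_rot: [-0.002, 0.616, 0.788, -0.0]
force: [0.7, -0.6, 0.4]
finger_gap: 0.06
```

>>> move_arm(moves=[[0, 0, -0.168, 0, 0, 0, 60], [0, 0, -0.168, 0, 0, 0, 60], [0, 0, -0.168, 0, 0, 0, 60], [0, 0, -0.168, 0, 0, 0, 60], [0, 0, -0.168, 0, 0, 0, 60]])

```text
t: 18.85
eef_pos: [0.5042, -0.106, 0.2]
eef_rot: [-0.002, 0.238, 0.971, 0.0]
force: [-0.3, -0.1, 0.9]
finger_gap: 0.0604
```

>>> move_arm(moves=[[0, 0, -0.168, 0, 0, 0, 60], [0, 0, -0.168, 0, 0, 0, 60], [0, 0, -0.168, 0, 0, 0, 60], [0, 0, 0, 0, 0, 0, 60]])

```text
t: 19.35
eef_pos: [0.5044, -0.1061, 0.2002]
eef_rot: [-0.002, -0.008, 1.0, 0.001]
force: [-0.4, -0.3, 0.4]
finger_gap: 0.0599
```

```bash
python3 look.py 15 wrist; python3 - <<'E'
from meas import *
from plan import *
plan([.506,-.1065,.15],target_rot(91)); st=r.get_state(); print(st['eef_pos'],st['joints'].round(2))
s=imaging.snapshot('wrist'); W=cloud(s); H=hsv(s); x,y,z=W[...,0],W[...,1],W[...,2]
m=(H[...,0]<18)&(H[...,1]>150)&(H[...,2]>90)&(s['z_map']>.12)&(x>.4)&(x<.65)&(y>-.25)&(y<.1)&(z>.093)
print(m.sum(),rect(W[m]) if m.sum()>5 else '')
E
```

```text
turn [ 0.0012 -0.0026 -0.0031] shift(tool0) [-1.6 -0.4 50.5] rows>= 0.81
[ 0.50456264 -0.10616667  0.20046683] [-0.42  0.39  1.71 -0.    1.05 -2.01]
871 (array([ 505.8, -107.2]), 21.3, 20.6, 1.37)
```

View pics/wrist15.png

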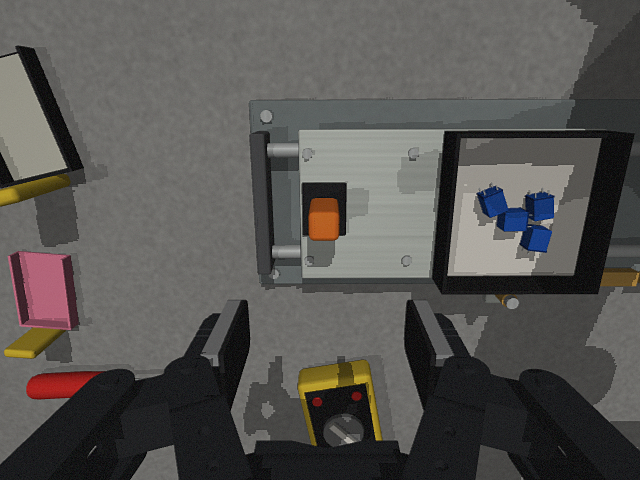

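```bash
python3 - <<'E'
from meas import *
s=imaging.snapshot('wrist'); W=cloud(s); x,y,z=W[...,0],W[...,1],W[...,2]
for nm,m in [('base',(abs(z-.012)<.003)&(x>.43)&(x<.58)&(y<0)&(y>-.25)),('plate',(abs(z-.046)<.003)&(x>.45)&(x<.56)&(y<0)&(y>-.2))]:
    for lo in np.arange(.42,.6,.02):
        k=m&(x>lo)&(x<lo+.02)
        if k.sum()>30: print(nm,lo.round(2),(np.nanpercentile(y[k],[.2,.5,1,2])*1000).round(1),np.nanmedian(z[k]).round(4))
E
```

```text
base 0.42 [-171.2 -170.7 -169.8 -168.1] 0.0127
base 0.44 [-171.5 -170.8 -170.4 -169.4] 0.0127
base 0.46 [-154.3 -154.2 -154.2 -154.1] 0.0126
base 0.48 [-154.4 -154.4 -154.1 -153.8] 0.0126
base 0.5 [-154.  -154.  -153.8 -153.4] 0.0127
base 0.52 [-153.6 -153.5 -153.4 -153. ] 0.0126
base 0.54 [-153.3 -153.2 -153.2 -152.9] 0.0125
base 0.56 [-156.  -155.6 -155.  -154. ] 0.0126
plate 0.44 [-165.9 -165.4 -164.8 -163.5] 0.0466
plate 0.46 [-165.6 -165.1 -164.4 -163.3] 0.0466
plate 0.48 [-165.5 -164.9 -164.6 -163.4] 0.0465
plate 0.5 [-165.  -164.7 -164.2 -163.3] 0.0465
plate 0.52 [-164.7 -164.3 -163.7 -162.6] 0.0465
plate 0.54 [-164.3 -163.9 -163.1 -161.9] 0.0465
```

>>> move_arm(moves=[[0, 0, 0, -1.5, -0.5, 40, 60], [0, 0, 0, 0, 0, 40, 60], [0, 0, 0, 0, 0, 40, 60], [0, 0, 0, 0, 0, 19, 60], [0, 0, 0, 0, 0, 0, 60]])

```text
t: 20.12
eef_pos: [0.5056, -0.1065, 0.0611]
eef_rot: [-0.002, -0.008, 1.0, 0.001]
force: [-0.4, 0.3, -0.2]
finger_gap: 0.0595
```

>>> move_arm(moves=[[0, 0, 0, 0, 0, 0, 15], [0, 0, 0, 0, 0, 0, 15], [0, 0, 0, 0, 0, 0, 15], [0, 0, 0, 0, 0, 0, 15], [0, 0, 0, 0, 0, 0, 15]], force=50)

```text
t: 20.75
eef_pos: [0.5078, -0.1075, 0.064]
eef_rot: [0.001, -0.009, 1.0, -0.001]
force: [-1.2, -1.1, 6.4]
finger_gap: 0.0204
```

```bash
python3 look.py 16 wrist; python3 -c "
from plan import *
s=r.get_state();print(s['eef_pos'],s['force'],s['finger_gap'],s['joints'].round(2))
for y in (.02,.031,.036): plan(s['eef_pos']+np.array([-.1385*.0165,.1385,0]),target_rot(91))"
```

```text
[ 0.50775923 -0.10748022  0.06403881] [-1.44830011 -0.65699502  6.59834531] 0.020537128956754983 [-0.42  0.61  1.82 -0.    0.71 -2.01]
 turn [-0.0014  0.0025 -0.0001] shift(tool0) [-1.000e-01  1.385e+02 -2.000e-01] rows>= 2.22
 turn [-0.0014  0.0025 -0.0001] shift(tool0) [-1.000e-01  1.385e+02 -2.000e-01] rows>= 2.22
 turn [-0.0014  0.0025 -0.0001] shift(tool0) [-1.000e-01  1.385e+02 -2.000e-01] rows>= 2.22
```

View pics/wrist16.png

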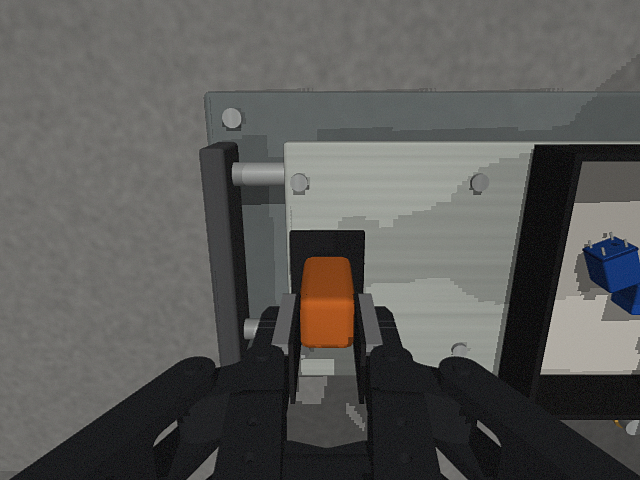

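>>> move_arm(moves=[[0, 0, 0, 0, 6, 0, 15], [0, 0, 0, 0, 12, 0, 15], [0, 0, 0, 0, 17, 0, 15], [0, 0, 0, 0, 20, 0, 15], [0, 0, 0, 0, 20, 0, 15]])

```text
t: 21.42
eef_pos: [0.5065, -0.0333, 0.0641]
eef_rot: [0.001, -0.009, 1.0, -0.002]
force: [-1.5, -5.9, 6.2]
finger_gap: 0.0204
```

>>> move_arm(moves=[[0, 0, 0, 0, 20, 0, 15], [0, 0, 0, 0, 17, 0, 15], [0, 0, 0, 0, 12, 0, 15], [0, 0, 0, 0, 6, 0, 15], [0, 0, 0, 0, 0, 0, 15]])

```text
t: 22.05
eef_pos: [0.5054, 0.0234, 0.064]
eef_rot: [0.001, -0.009, 1.0, -0.0]
force: [-0.4, 0.7, 6.9]
finger_gap: 0.0206
```

```bash
cat > ring.py <<'E'
from meas import *
th=np.deg2rad(0.95); ey=np.array([-np.sin(th),np.cos(th)]); ex=np.array([np.cos(th),np.sin(th)])
st=r.get_state(); print('tcp',st['eef_pos'].round(4),'F',st['force'].round(2),'gap',st['finger_gap'])
for n in ['scene','wrist','top']:
    s=imaging.snapshot(n); W=cloud(s); H=hsv(s); P=W[...,:2]-[.5038,.048]; X=P@ex; Y=P@ey; z=W[...,2]
    q=lambda a:(np.nanpercentile(a,[.5,99.5])*1000).round(1)
    rim=(np.abs(z-.078)<.004)&(np.abs(X)<.075)&(Y>.04)&(Y<.23)&(H[...,2]<80)&(s['z_map']>.13)
    ring=(np.abs(z-.247)<.008)&(np.abs(X)<.06)&(Y>.05)&(Y<.22)
    if rim.sum()>20: print(n,'rim',rim.sum(),q(Y[rim]),q(X[rim]))
    if ring.sum()>20: print(n,'ring',ring.sum(),q(Y[ring]),q(X[ring]))
    save(n+'_r%d'%(st['t']*100),s['img'])
E
python3 ring.py; ls pics | grep _r
```

```text
tcp [0.5054 0.0234 0.064 ] F [-0.39  0.71  6.93] gap 0.020589037088255477
scene rim 273 [ 69.7 192.3] [-61.7  66.8]
scene ring 133 [105.8 176.4] [-0.2 39. ]
wrist rim 5092 [ 68.7 123.4] [-62.1  62. ]
top rim 101 [ 68.6 190.7] [-58.8  61.7]
top ring 43 [104.4 155.2] [-32.8  28.7]
scene_r2205.png
top_r2205.png
wrist_r2205.png
```

>>> move_arm(moves=[[0, 0, 0, 0, 2, 0, 15], [0, 0, 0, 0, 2, 0, 15], [0, 0, 0, 0, 0, 0, 15], [0, 0, 0, 0, 0, 0, 15]])

```text
t: 22.7
eef_pos: [0.5054, 0.0268, 0.064]
eef_rot: [0.001, -0.009, 1.0, -0.0]
force: [-0.2, 0.3, 7.2]
finger_gap: 0.0205
```

>>> move_arm(moves=[[0, 0, 0, 0, 1, 0, 15], [0, 0, 0, 0, 0, 0, 15], [0, 0, 0, 0, 0, 0, 15]])

```text
t: 23.08
eef_pos: [0.5054, 0.0278, 0.064]
eef_rot: [0.001, -0.009, 1.0, -0.0]
force: [-1.2, -0.5, 7.1]
finger_gap: 0.0203
```

>>> move_arm(moves=[[0, 0, 0, 0, 1, 0, 15], [0, 0, 0, 0, 0, 0, 15], [0, 0, 0, 0, 0, 0, 15]])

```text
t: 23.45
eef_pos: [0.5053, 0.0291, 0.064]
eef_rot: [0.001, -0.009, 1.0, -0.0]
force: [-0.3, 1.3, 6.6]
finger_gap: 0.0207
```

>>> move_arm(moves=[[0, 0, 0, 0, 1, 0, 15], [0, 0, 0, 0, 0, 0, 15], [0, 0, 0, 0, 0, 0, 15]])

```text
t: 23.82
eef_pos: [0.5053, 0.0306, 0.064]
eef_rot: [0.001, -0.008, 1.0, 0.0]
force: [0.2, 2.6, 7.5]
finger_gap: 0.0205
```

>>> move_arm(moves=[[0, 0, 0, 0, 1, 0, 15], [0, 0, 0, 0, 0, 0, 15], [0, 0, 0, 0, 0, 0, 15]])

```text
t: 24.2
eef_pos: [0.5053, 0.0327, 0.064]
eef_rot: [0.001, -0.008, 1.0, 0.001]
force: [0.1, 7.1, 7.6]
finger_gap: 0.0204
```

>>> move_arm(moves=[[0, 0, 0, 0, 1, 0, 15], [0, 0, 0, 0, 0, 0, 15], [0, 0, 0, 0, 0, 0, 15]])

```text
t: 24.58
eef_pos: [0.5053, 0.0331, 0.064]
eef_rot: [0.001, -0.008, 1.0, 0.001]
force: [-1.4, 5.1, 6.7]
finger_gap: 0.0207
```

>>> move_arm(moves=[[0, 0, 0, 0, 0.5, 0, 15], [0, 0, 0, 0, 0, 0, 15], [0, 0, 0, 0, 0, 0, 15]])

```text
t: 24.95
eef_pos: [0.5053, 0.0332, 0.064]
eef_rot: [0.001, -0.008, 1.0, 0.0]
force: [-0.7, 2.4, 7.4]
finger_gap: 0.0207
```

>>> move_arm(moves=[[0, 0, 0, 0, 0.4, 0, 15], [0, 0, 0, 0, 0, 0, 15], [0, 0, 0, 0, 0, 0, 15], [0, 0, 0, 0, 0, 0, 15], [0, 0, 0, 0, 0, 0, 15]])

```text
t: 25.58
eef_pos: [0.5053, 0.0332, 0.064]
eef_rot: [0.001, -0.008, 1.0, 0.0]
force: [-0.3, 1.3, 7.3]
finger_gap: 0.0202
```

```bash
python3 ring.py; ls pics | grep _r; python3 - <<'E'
from meas import *
print(np.array([ (imaging.snapshot('scene'),r.get_state()['force'])[1] for _ in range(4)]).round(1))
s=imaging.snapshot('scene'); W=cloud(s); H=hsv(s); x,y,z=W[...,0],W[...,1],W[...,2]
blu=(H[...,0]>100)&(H[...,0]<125)&(H[...,1]>140)&(x>.43)&(x<.58)&(y>.1)&(y<.27)
print('blue',blu.sum(),np.nanmin(W[blu],0),np.nanmax(W[blu],0),r.get_state()['joint_velocities'])
for k in ['board','meter','driver']:
    d=imaging.cut_out(s,k); print(k,[(round(e['conf'],2),np.round(e['at']),np.nanmedian(W[e['mask']],0).round(3)) for e in d[:2]])
E
```

```text
tcp [0.5053 0.0332 0.064 ] F [-0.34  1.25  7.25] gap 0.02023066356684791
scene rim 287 [ 79.3 202. ] [-61.9  66.8]
scene ring 134 [105.9 175.8] [-12.5  38.8]
wrist rim 5001 [ 78.5 133.3] [-62.1  62.1]
top rim 74 [ 78.9 201.2] [-58.7  61.8]
top ring 44 [104.4 158.3] [-32.9  31.5]
scene_r2205.png
scene_r2557.png
top_r2205.png
top_r2557.png
wrist_r2205.png
wrist_r2557.png
[[-0.4  1.8  7.1]
 [-1.   0.9  7.3]
 [ 0.1  1.8  6.3]
 [-0.8  1.6  7. ]]
blue 86 [0.49459348 0.16940758 0.05649683] [0.53424319 0.21216958 0.06889433] [-0.00165175  0.00098633 -0.00019543  0.00094125 -0.00066479 -0.00070526]
board [(0.75, array([529., 323.]), array([0.579, 0.476, 0.006]))]
meter [(0.6, array([251., 344.]), array([ 0.774, -0.077,  0.033]))]
driver [(0.59, array([135., 304.]), array([ 0.714, -0.354,  0.02 ]))]
```

View pics/scene_r2557.png

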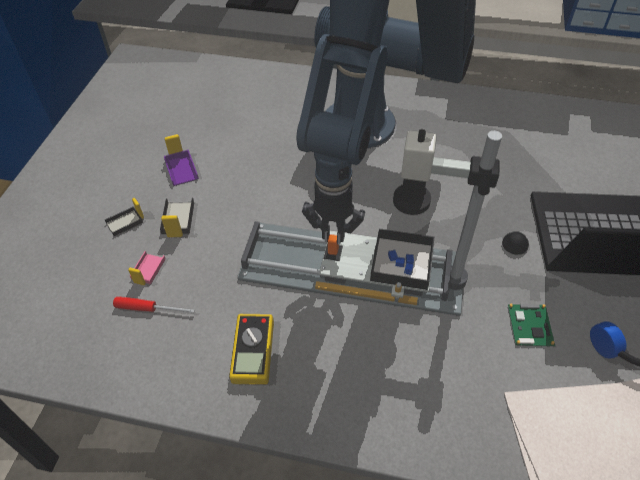

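View pics/wrist_r2557.png

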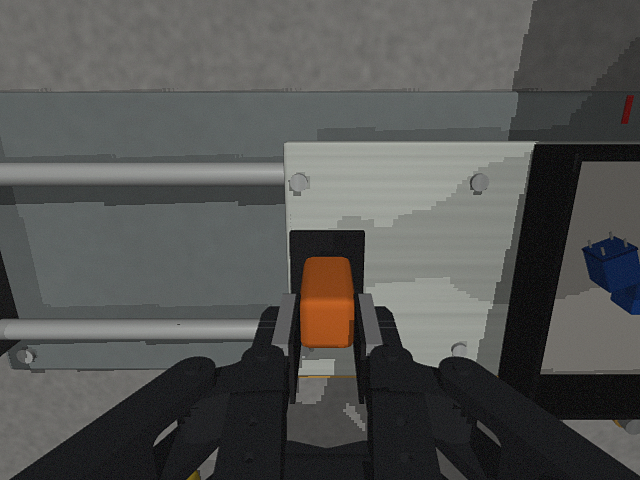

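The scene picture shows the pan with the relays at (403,260) under the camera, the orange grip held at (333,243), and the empty tray upright at (178,217). Handing in.

```bash
python3 -c "
from h import *
print(r.finish_job()); print(r.get_state()['force'],r.get_state()['finger_gap'])"
```

```text
the job is handed in; nothing more can be done
None
the job is handed in; nothing more can be done
```

I poured the four relays into the pan and set the empty tray back on the bench where it had been. I then slid the stage into its notch and handed the job in at about 26 s, still gripping the orange grip. No verdict is reported.

- **Pour:** I poured at up to 24° of tilt with the tray's edge about 20 mm above the pan rim. All four relays were seen lying flat in the pan before the slide. In the last scene picture the blue lies inside the pan, and the fingers were kept clear of the relays throughout.
- **Tray:** After release the tray stood upright on the bench, with its plate top measured at 71 mm against the stated 70 mm.
- **Notch:** The ball drew the carriage in over the last few millimetres, and the pull on the arm peaked at about 7 N before falling to about 1.5 N. The pan centre then measured 140.7 mm from its start and the ring-light centre 140.9 mm, so they agree within the calibration. The arm was at rest.
- **Bystanders:** The board, meter and screwdriver measured within 3 mm of their starting places.
- **Disagreements:** My first estimates of the slide's starting position ran from 14 to 20 mm. I settled that by the detent force and the ring-light position. The gripper also reads a steady 7 N upward on the post, which came with closing and did not change.

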